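Nest the office tea cups with their handles fanned

TASK

Tidy the office cups: nest the green cup in the purple cup that stands in the tray's holder, and the cream cup in the green one, both fully seated and upright. Fan the handles: turn each cup so that its handle points about a quarter turn (to either side) away from the handle of the cup right below it. Keep the purple cup standing in its holder, leave the orange cup where it is, and let go of the stack.

Things in the scene. Friction and masses are not known exactly. Their poses are not given: they have to be found in the camera images.
- purple_cup_mid (a point): Purple stacking cup, 80 mm high, about 160 g, standing loosely in a low steel ring (68 mm across, top 20 mm above the desk) on a small wooden tray (200 mm square, floor 6 mm high). All four cups have one shape: upper 46 mm a straight round body 66 mm across, wall 3 mm, mouth 60 mm across; below it a foot tapering from 55 to 42 mm. Point: on the cup's axis, 40 mm above its underside; z up, x towards the handle.
- green_cup_mid (a point): Green cup, upright on the desk; shape as the purple one. Its foot drops into another cup's mouth until its shoulder (34 mm above its underside) rests on that rim: it then stands 46 mm higher than the lower cup. Grasp the body from outside in its top 30 mm, fingers on the two sides at right angles to the handle. Point: on the cup's axis, 40 mm above its underside; z up, x towards the handle.
- cream_cup_mid (a point): Cream (pale yellow) cup, upright on the desk; shape as the purple one. Handle of all cups: open ear of 9 mm bar, leaves the body 10 mm below the rim, reaches 60 mm from the axis, hangs down to 18 mm above the underside. Straight above the lower cup's handle it lands on it and the cup cannot seat. Point: on the cup's axis, 40 mm above its underside; z up, x towards the handle.
- orange_cup_mid (a point): Orange cup, upright on the desk; shape as the purple one. In use: it stays where it is. Point: on the cup's axis, 40 mm above its underside; z up, x towards the handle.
There are look-alikes about, which are no part of the job. Of the things that look like the part that bears cream_cup_mid, the smallest one is meant.

How it is judged:
By the outcome, as a careful person would: the job done as asked, in the order asked, and still so for the second after the job is handed in, with the robot touching nothing.
It also fails if it takes over 50 s, if anything falls off the work surface, if the arm or the gripper's body presses on something with over 40 N, if the wrist force passes 120 N, or if a joint passes its speed limit or range.

ROBOT

A 6-joint arm with a two-finger parallel gripper is mounted at the origin on the work surface. World frame = base frame: x ahead of the robot, y to its left, z up, the work surface at z = 0. Lengths are in m, angles in rad, forces in N, time in s.
With the tool pointing down it reaches from about 0.375 to 0.9 m from the base axis. Payload 3.1 kg.
Tool frame: the origin (TCP) lies at the centre of the arm's flange, where the gripper is bolted on; the fingertips stand tip_reach ahead of it and the grasp point (between the pads) lies 164 mm ahead of it (tip_reach is the distance from the TCP to the fingertips, in m); z points along the fingers, y is the direction in which the jaws open and shut (so a half turn about z gives the same grasp; the last joint's range is limited). The gripper opens to 87 mm and grips with 3 to 60 N. Pads are 19 mm wide; open, the fingers measure 117 mm over their backs; the gripper's body (75 mm by 190 mm) begins 51 mm behind the grasp point.
Start: joints at [-1.524, 0.527, 1.433, -0, 1.181, -0.178], TCP at [0.139, -0.609, 0.405] pointing down, gripper open.
Joint ranges: [-3.08, 3.08], [-0.75, 2.2], [0.22, 2.44], [-1.43, 4.57], [0, 2.65], [-2.85, 2.85]. Speed limits (rad/s): [2.79, 2.79, 3.14, 3.14, 3.14, 3.14].

INTERFACE

Orientations are given as a unit quaternion [x, y, z, w].
In Python, from rig import get_obs, camera, hand_in, tip_reach gives the robot as it stands. The module is installed in compiled form; this text tells all that it offers.
- The arm moves only by the tool servo_tool, never from a script. Its argument "steps" is one flat list of numbers, 5 for each row, row after row: the finger opening in m, from 0 to 0.087, then the shift along the tool's x, y, z in m, then the turn about the tool's z in rad. A call has 1 to 12 rows; each row is the pose to reach, as a shift and turn from the pose commanded when the call began, along the tool's axes at that moment; what a row does not reach only later rows make up. A row lasts 1/8 s, in which the tool goes at most 62.5 mm and 10.7 degrees, less where a joint would pass 70% of its speed; a pose out of reach is approached as far as the arm can. A call with a gripper value outside its range is refused whole. The fingers move at their own pace and stop on an object; "force" is the grip in N (left out, the last holds). Time passes only in rows, so rows that repeat a pose let the fingers close. It gives the time, the measured TCP pose, the force and the opening at its end, in the units of the state.
- get_obs(): the state, without advancing time (a new reading comes with each control period).
- camera(name): name is "side" or "top" or "wrist"; returns a dict with "pixels" (480x640x3 uint8, blue, green, red), "vertical_fov" (degrees; the focal length in pixels is half the picture's height over the tangent of half this angle, whatever the lens; pixels are square), "cx", "cy" (the principal point, pixels), "T" (4x4, takes a point from camera to world coordinates). Camera axes: x right, y up, looking along -z (the intrinsics and any distortion apply to the point x, -y, -z); pixel columns grow to the right and rows downward; lengths in m; the calibration is good to about 2 mm. The wrist camera is an equidistant fisheye: a pixel r from the principal point sees the ray r / f radians off the axis. A picture is of the moment at which its call begins. There is no depth.
- hand_in(): hands the job in, once; it reports no verdict.
The state is a dict: "time": time; "q": joint angles; "joint_velocities": joint speeds; "joint_torque": joint torques, N m; "position": TCP position; "tool_rot": TCP orientation; "ft_force": force on the tool from outside, world axes, zero at the start; "moment": the same for the moment, N m; "grip_width": finger opening in m.
Only numpy, scipy, OpenCV 4.12 (cv2) and the standard library are available. Lean on these libraries where they do the work, as an engineer would, in place of code of your own. Each camera call takes 0.05 s, during which the arm holds its last target.

## Working session

There is one attempt and no reset: what is moved stays moved. The work goes in short steps, Python scripts to look and compute and a tool call to move; the robot and the scene stay as the last step left them, time stands still between calls to the robot, and variables do not carry over. Pictures are saved under pics/ and viewed, and the job is handed in when it is done.

Besides the shell and the picture viewer there is one more tool, called after "Emit:" as name(argument=value, ...), one argument or row to a line, values as JSON. servo_tool: Moves the arm, as the interface text tells. Its arguments: {"type":"object","properties":{"steps":{"type":"array"},"force":{"type":"number"}},"required":["steps"]}

```bash
mkdir -p pics
python3 - <<'E'
from rig import get_obs, camera, tip_reach
import cv2, numpy as np
print(tip_reach); o=get_obs(); print(o)
for n in ["top","side","wrist"]:
    c=camera(n); cv2.imwrite(f"pics/{n}0.png",c["pixels"]); print(n,c["vertical_fov"],c["cx"],c["cy"],np.round(c["T"],4).tolist(),[k for k in c])
E
```

```text
0.1822
{'time': 0.0, 'q': array([-1.52449719e+00,  5.28448297e-01,  1.43388707e+00,  1.54262954e-05,
        1.18135016e+00, -1.78483699e-01]), 'joint_velocities': array([-8.80104007e-04, -8.77384406e-04, -2.28980687e-04,  1.26562165e-03,
       -1.05247597e-03, -1.47552316e-05]), 'joint_torque': array([ 8.37607786e-05, -4.40039492e+01, -1.76592690e+01,  6.31551608e-02,
        5.82008378e-02, -1.70924523e-04]), 'position': array([ 0.1393338 , -0.60892724,  0.40378703]), 'tool_rot': array([ 9.93690516e-01,  1.12151969e-01,  7.62279684e-05, -1.04368061e-03]), 'ft_force': array([ 0.00157483, -0.68489731,  0.63696403]), 'moment': array([-0.00620005, -0.00794338, -0.04118468]), 'grip_width': 0.08688414250633661}
top 57.21401957729158 319.4472825736663 235.5014309071733 [[-0.0286, 0.9952, -0.0932, 0.454], [-0.9995, -0.0295, -0.0079, -0.0057], [-0.0106, 0.093, 0.9956, 0.8798], [0.0, 0.0, 0.0, 1.0]] ['pixels', 'vertical_fov', 'cx', 'cy', 'T']
side 56.45894903441323 315.42551576904646 237.67554371317846 [[0.9992, 0.0173, -0.0365, 0.5121], [-0.0368, 0.7603, -0.6485, -0.5377], [0.0165, 0.6493, 0.7604, 0.6944], [0.0, 0.0, 0.0, 1.0]] ['pixels', 'vertical_fov', 'cx', 'cy', 'T']
wrist 65.70646984690485 329.27385514513264 235.15751044719997 [[0.2232, 0.9444, 0.2414, 0.2053], [-0.9748, 0.2166, 0.0542, -0.5939], [-0.0011, -0.2475, 0.9689, 0.3839], [0.0, 0.0, 0.0, 1.0]] ['pixels', 'vertical_fov', 'cx', 'cy', 'T']
```

View pics/top0.png

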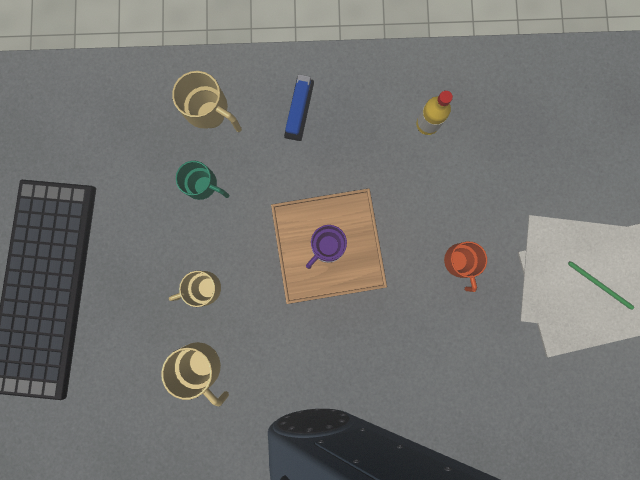

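View pics/side0.png

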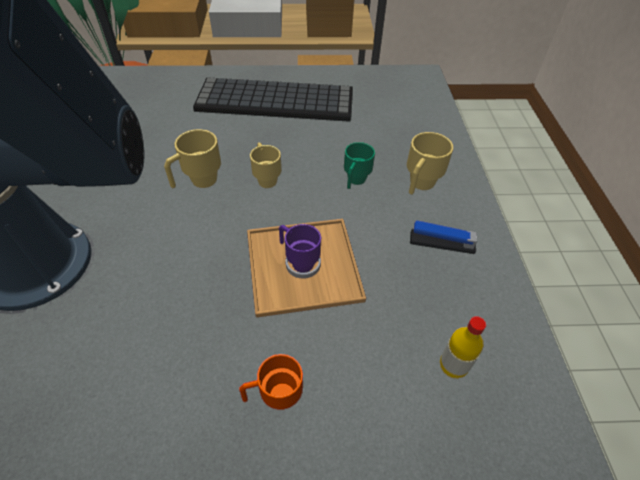

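View pics/wrist0.png

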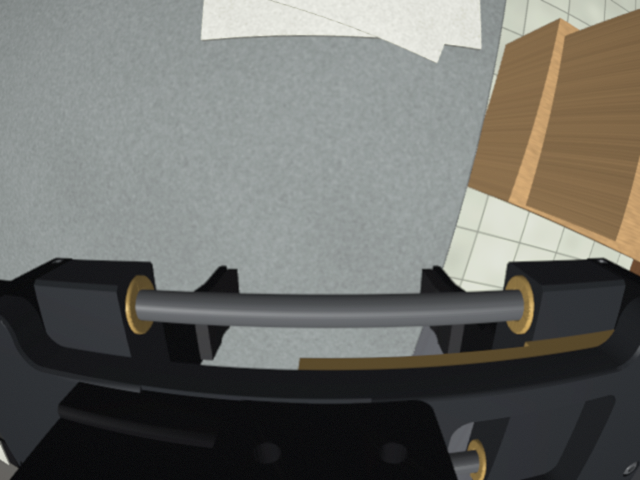

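```bash
cat > h.py <<'E'
import cv2, numpy as np
from rig import camera, get_obs
class Cam:
    def __init__(s,n):
        c=camera(n); s.im=c["pixels"]; s.T=np.array(c["T"]); s.cx,s.cy=c["cx"],c["cy"]
        s.f=240/np.tan(np.radians(c["vertical_fov"]/2))
    def plane(s,px,z):
        px=np.atleast_2d(np.asarray(px,float))
        d=np.c_[(px[:,0]-s.cx)/s.f,-(px[:,1]-s.cy)/s.f,-np.ones(len(px))]@s.T[:3,:3].T
        o=s.T[:3,3]; return o+d*((z-o[2])/d[:,2])[:,None]
    def proj(s,P):
        q=(np.atleast_2d(P)-s.T[:3,3])@s.T[:3,:3]
        return np.c_[s.cx+s.f*q[:,0]/-q[:,2], s.cy-s.f*q[:,1]/-q[:,2]]
    def mask(s,name):
        h=cv2.cvtColor(s.im,cv2.COLOR_BGR2HSV)
        lo,hi={"purple":((118,80,30),(150,255,255)),"green":((70,90,30),(90,255,255)),"cream":((16,70,60),(28,200,255)),"orange":((2,150,60),(12,255,255))}[name]
        return cv2.inRange(h,lo,hi)
def blob(m,near):
    m=cv2.morphologyEx(m,cv2.MORPH_CLOSE,np.ones((3,3)))
    n,l,st,ce=cv2.connectedComponentsWithStats(m)
    i=min((i for i in range(1,n) if st[i,4]>150),key=lambda i:np.hypot(*(ce[i]-near)))
    return np.uint8(l==i)*255
def rim(cam,b,z):
    """far-side arc of the outline, on plane z -> circle fit (radius free), handle direction"""
    from scipy.optimize import least_squares
    body=cv2.morphologyEx(b,cv2.MORPH_OPEN,cv2.getStructuringElement(cv2.MORPH_ELLIPSE,(15,15)))
    c=max(cv2.findContours(b,cv2.RETR_EXTERNAL,cv2.CHAIN_APPROX_NONE)[0],key=cv2.contourArea)[:,0,:]
    P=cam.plane(c,z)[:,:2]
    ctr=cam.plane(np.argwhere(body)[:,::-1].mean(0),z)[0,:2]
    u=ctr-cam.T[:2,3]; u/=np.linalg.norm(u)
    for it in range(6):
        v=P-ctr; a=v@u/np.linalg.norm(v,axis=1); r=np.linalg.norm(v,axis=1)
        k=(a>0.1)&(r<.038)&(r>.028)
        f=lambda x:np.hypot(P[k,0]-x[0],P[k,1]-x[1])-x[2]
        s=least_squares(f,[*ctr,.033],loss="soft_l1",f_scale=.001); ctr=s.x[:2]
    return s.x,k.sum(),np.sqrt((s.fun**2).mean()),b&~cv2.dilate(body,np.ones((3,3)))
E
python3 - <<'E'
from h import *
top=Cam("top"); side=Cam("side")
S={"purple":((329,243),(302,245),.086),"green":((197,180),(358,163),.08),"cream":((200,289),(266,165),.08),"orange":((466,260),(280,380),.08)}
for n,(pt,ps,z) in S.items():
    for cam,p,nm in((top,pt,"top"),(side,ps,"side")):
        b=blob(cam.mask(n),p); x,k,rm,hd=rim(cam,b,z)
        n_,l,st,ce=cv2.connectedComponentsWithStats(hd); i=1+np.argmax(st[1:,4])
        H=cam.plane(np.argwhere(l==i)[:,::-1],.065 if n!="purple" else .071)[:,:2]-x[:2]
        far=H[np.argmax(np.hypot(*H.T))]; m=H.mean(0)
        print(n,nm,(b>0).sum(),np.round(x,4),k,round(rm*1e3,2),"handle mean dir",np.degrees(np.arctan2(m[1],m[0])).round(),"far",np.degrees(np.arctan2(far[1],far[0])).round(),np.hypot(*far).round(3),st[i,4])
# big creams
for p in((200,100),(190,372)):
    b=blob(top.mask("cream"),p); x=rim(top,b,.08)[0]; print("big",x.round(4),(b>0).sum())
cr=lambda im,x,y,w,h,s:cv2.resize(im[y:y+h,x:x+w],None,fx=s,fy=s,interpolation=cv2.INTER_CUBIC)
cv2.imwrite("pics/crop_top.png",cr(top.im,150,60,250,190*2//2+150,2)[:600])
cv2.imwrite("pics/crop_side.png",cr(side.im,150,120,320,200,2.5))
E
```

```text
purple top 1070 [ 0.5155 -0.0152  0.0315] 46 0.48 handle mean dir 136.0 far 137.0 0.059 49
purple side 1455 [ 0.5178 -0.0182  0.0323] 37 1.16 handle mean dir 145.0 far 131.0 0.06 79
green top 964 [0.6439 0.2325 0.0314] 45 0.48 handle mean dir 97.0 far 70.0 0.038 250
green side 1034 [0.6471 0.2319 0.0311] 32 0.77 handle mean dir -109.0 far -109.0 0.103 12
cream top 1211 [0.4394 0.2251 0.0315] 48 1.46 handle mean dir 108.0 far 108.0 0.059 53
cream side 1074 [0.4416 0.2245 0.0315] 33 1.35 handle mean dir 107.0 far 105.0 0.063 7
orange top 1146 [ 0.478  -0.2679  0.0315] 49 1.08 handle mean dir -170.0 far -169.0 0.059 184
orange side 2175 [ 0.4806 -0.2709  0.032 ] 57 0.43 handle mean dir -166.0 far -168.0 0.06 148
big [0.7936 0.2192 0.033 ] 2447
big [0.294  0.2372 0.033 ] 2672h.py:36: RuntimeWarning: Mean of empty slice.
  return s.x,k.sum(),np.sqrt((s.fun**2).mean()),b&~cv2.dilate(body,np.ones((3,3)))
  ret = ret.dtype.type(ret / rcount)
```

View pics/crop_side.png

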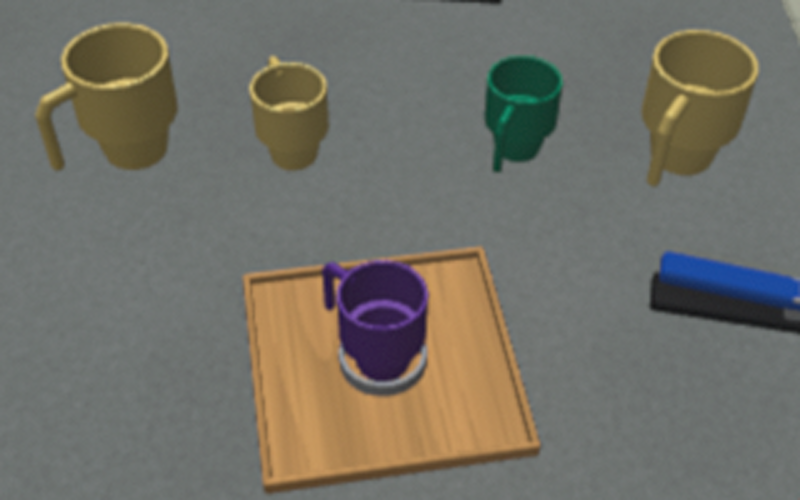

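View pics/crop_top.png

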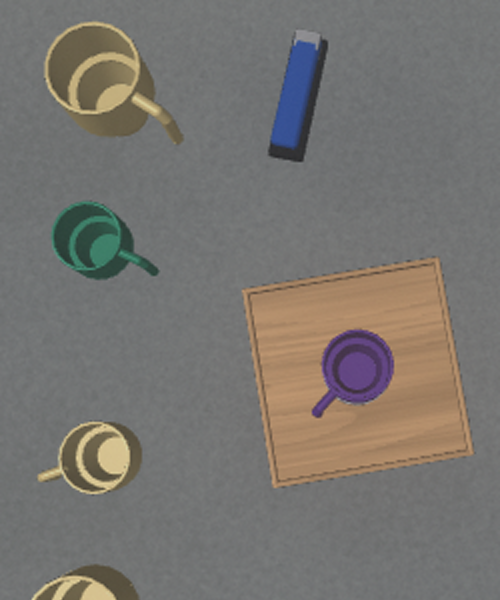

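The three cream mugs in the top view are at (200,100), (198,289) and (190,372). The outer two have about 2450 and 2670 px of area, and the middle one has 1211 px, the same size as the purple, green and orange cups. The crops confirm that the one at (198,289) is the smallest, so that is the cream cup meant.

The purple cup is at (329,243) with its handle at about 136°, green is at (197,180), and the cream handle is at about 107°. Next I work out the move to a hover near green.

```bash
cat >> h.py <<'E'
def pose():
    o=get_obs(); x,y,z,w=o["tool_rot"]
    from scipy.spatial.transform import Rotation as R
    M=R.from_quat([x,y,z,w]).as_matrix(); return o["position"],M,np.degrees(np.arctan2(M[1,0],M[0,0]))
def goto(x,y,z,yaw):
    p,M,th=pose(); d=M.T@(np.array([x,y,z])-p); t=-((yaw-th+180)%360-180)
    print("at",p.round(4),"yaw",round(th,2),"tilt",np.degrees(np.arccos(-M[2,2])).round(2),"-> shift",d.round(4),"turn",np.radians(t).round(4))
E
python3 -c "
from h import *
goto(.633,.194,.404,73)
t=Cam('top');s=Cam('side')
# green handle elbow / end pixels from crops
print(t.plane((222.5,189),.065), t.plane((229,196),.02), s.plane((150+505/2.5,120+108/2.5),.068), s.plane((150+498/2.5,120+166/2.5),.02))
"
```

```text
at [ 0.1393 -0.6091  0.4043] yaw 12.88 tilt 0.06 -> shift [ 0.6603 -0.6729  0.0011] turn -1.0493
[[0.62358662 0.18076625 0.065     ]] [[0.61846896 0.17825873 0.02      ]] [[0.62867571 0.2053886  0.068     ]] [[0.62436448 0.18419689 0.02      ]]
```

Emit:
servo_tool(
  steps=[0.087,0.66,-0.673,0,-1.05,0.087,0.66,-0.673,0,-1.05,0.087,0.66,-0.673,0,-1.05,0.087,0.66,-0.673,0,-1.05,0.087,0.66,-0.673,0,-1.05,0.087,0.66,-0.673,0,-1.05,0.087,0.66,-0.673,0,-1.05,0.087,0.66,-0.673,0,-1.05,0.087,0.66,-0.673,0,-1.05,0.087,0.66,-0.673,0,-1.05,0.087,0.66,-0.673,0,-1.05,0.087,0.66,-0.673,0,-1.05],
  force=20,
)

```text
time: 1.85
position: [0.5328, 0.0318, 0.405]
tool_rot: [0.804, 0.595, 0.0, 0.0]
ft_force: [1.4, -2.1, 0.1]
grip_width: 0.087
```

```bash
python3 -c "
from h import *
goto(.633,.194,.404,73)"
```

```text
at [0.5328 0.0318 0.405 ] yaw 73.06 tilt 0.06 -> shift [0.1843 0.0486 0.0011] turn 0.0011
```

```bash
python3 -c "
from h import *
cv2.imwrite('pics/w1.png',camera('wrist')['pixels'])"
```

Emit:
servo_tool(
  steps=[0.087,0.184,0.049,0,0,0.087,0.184,0.049,0,0,0.087,0.184,0.049,0,0,0.087,0.184,0.049,0,0,0.087,0.184,0.049,0,0],
)

```text
time: 2.52
position: [0.632, 0.1914, 0.4042]
tool_rot: [0.803, 0.595, -0.001, -0.0]
ft_force: [0.0, -0.1, -0.6]
grip_width: 0.0867
```

```bash
python3 -c "
from h import *
cv2.imwrite('pics/w2.png',camera('wrist')['pixels'])
print(pose())"
```

```text
(array([0.63180886, 0.19063303, 0.40432535]), array([[ 2.92050395e-01,  9.56401165e-01, -1.83794050e-03],
       [ 9.56402019e-01, -2.92052232e-01, -8.20101053e-04],
       [-1.32112023e-03, -1.51829917e-03, -9.99997975e-01]]), np.float64(73.01923458527276))
```

View pics/w1.png

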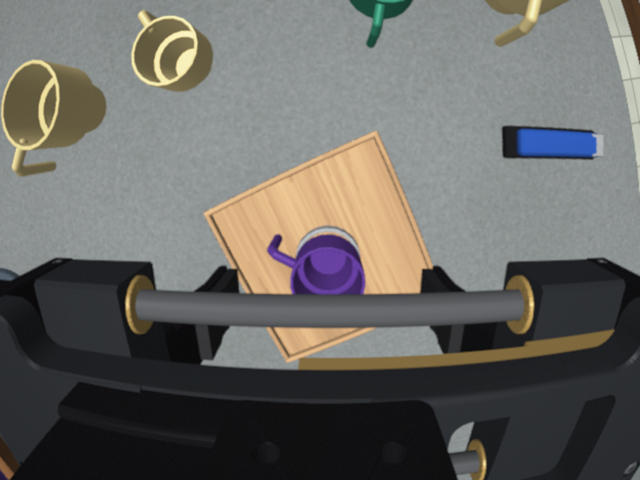

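View pics/w2.png

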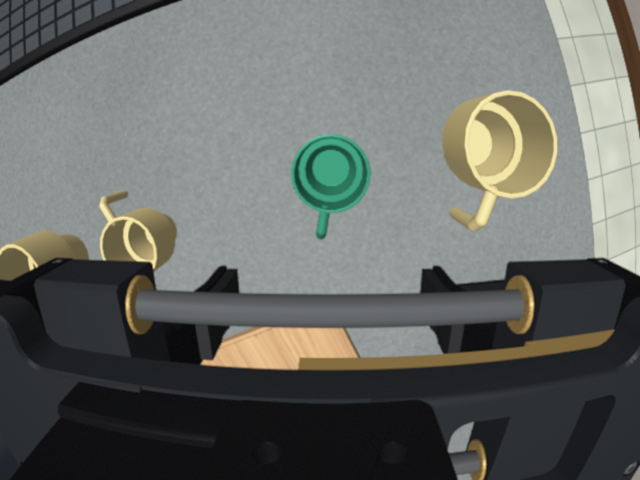

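The wrist view shows the green cup between the fingers' lines, with its rim centred at about (331,174) and the handle end at (321,237). I'll measure it with the fisheye model.

```bash
cat >> h.py <<'E'
class Wrist(Cam):
    def __init__(s): super().__init__("wrist")
    def plane(s,px,z):
        px=np.atleast_2d(np.asarray(px,float)); v=px-[s.cx,s.cy]; r=np.hypot(*v.T)+1e-12; a=r/s.f
        d=np.c_[np.sin(a)*v[:,0]/r,-np.sin(a)*v[:,1]/r,-np.cos(a)]@s.T[:3,:3].T
        o=s.T[:3,3]; return o+d*((z-o[2])/d[:,2])[:,None]
E
python3 - <<'E'
from h import *
w=Wrist(); b=blob(w.mask("green"),(331,174)); print((b>0).sum())
x,k,rm,hd=rim(w,b,.08); print("rim",x.round(4),k,round(rm*1e3,2),"cam",w.T[:3,3].round(3))
# full-outline circle
n_,l,st,ce=cv2.connectedComponentsWithStats(hd); i=1+np.argmax(st[1:,4]); print(st[i],ce[i])
H=w.plane(np.argwhere(l==i)[:,::-1],.06)[:,:2]-x[:2]; far=H[np.argmax(np.hypot(*H.T))]
print("handle",np.degrees(np.arctan2(*H.mean(0)[::-1])),np.degrees(np.arctan2(*far[::-1])),np.hypot(*far))
import math
c,s=x[:2]
goto(c,s,.404,64)
E
```

```text
5108
rim [0.6445 0.2296 0.0318] 104 1.35 cam [0.652 0.255 0.384]
[317 213  12  25 208] [321.8125     224.85576923]
handle -115.89530138019882 -115.82266368163215 0.05962244568048282
at [0.6318 0.1902 0.4046] yaw 72.97 tilt 0.09 -> shift [0.0414 0.0006 0.0005] turn 0.1566
```

```bash
python3 -c "
from h import *
goto(.645,.231,.229,64)"
```

```text
at [0.6318 0.1902 0.4046] yaw 72.97 tilt 0.09 -> shift [0.043  0.0009 0.1755] turn 0.1566
```

Emit:
servo_tool(
  steps=[0.087,0.043,0.001,0,0.157,0.087,0.043,0.001,0.02,0.157,0.087,0.043,0.001,0.07,0.157,0.087,0.043,0.001,0.1,0.157,0.087,0.043,0.001,0.1,0.157,0.087,0.043,0.001,0.1,0.157],
)

```text
time: 3.38
position: [0.6466, 0.2314, 0.3064]
tool_rot: [0.848, 0.53, 0.001, 0.0]
ft_force: [0.1, -0.4, 0.9]
grip_width: 0.0872
```

```bash
python3 -c "
from h import *
cv2.imwrite('pics/w3.png',camera('wrist')['pixels'])
goto(.645,.231,.229,64)"
```

```text
at [0.6467 0.2317 0.307 ] yaw 63.99 tilt 0.21 -> shift [-0.0016 -0.0015  0.078 ] turn -0.0002
```

View pics/w3.png

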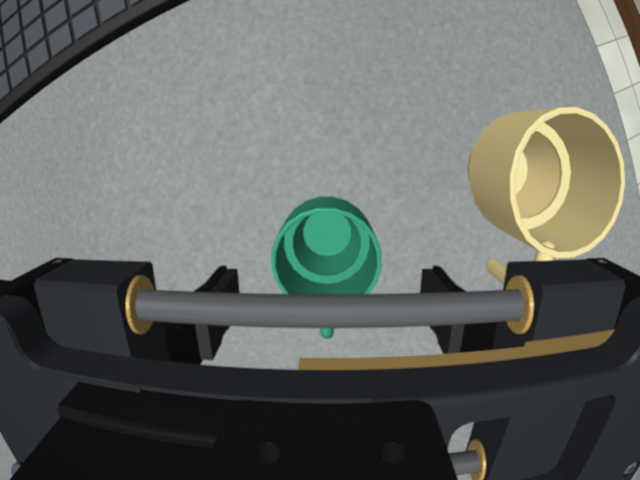

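Emit:
servo_tool(
  steps=[0.087,-0.001,-0.001,0.04,0,0.087,-0.001,-0.001,0.076,0,0.087,-0.001,-0.001,0.076,0,0.087,-0.001,-0.001,0.076,0],
)

```text
time: 3.92
position: [0.6457, 0.232, 0.2311]
tool_rot: [0.848, 0.53, 0.002, 0.001]
ft_force: [0.3, -0.2, 0.0]
grip_width: 0.0871
```

Emit:
servo_tool(
  steps=[0.06,0,0,0,0,0.05,0,0,0,0,0.05,0,0,0,0,0.05,0,0,0,0,0.05,0,0,0,0],
  force=20,
)

```text
time: 4.55
position: [0.6449, 0.232, 0.2298]
tool_rot: [0.848, 0.53, 0.001, 0.0]
ft_force: [0.0, 0.2, 5.5]
grip_width: 0.0663
```

```bash
python3 -c "
from h import *
o=get_obs();print(o['grip_width'],o['ft_force'])
cv2.imwrite('pics/w4.png',camera('wrist')['pixels'])
goto(.645,.231,.331,64)"
```

```text
0.06632540489158369 [0.04063403 0.16008718 5.50419628]
at [0.6449 0.232  0.2298] yaw 64.05 tilt 0.08 -> shift [-0.0008  0.0006 -0.1012] turn 0.0008
```

Emit:
servo_tool(
  steps=[0.05,0,0,-0.03,0,0.05,0,0,-0.08,0,0.05,0,0,-0.13,0,0.05,0,0,-0.13,0,0.05,0,0,-0.13,0],
)

```text
time: 5.22
position: [0.6439, 0.2318, 0.3576]
tool_rot: [0.848, 0.53, -0.001, -0.0]
ft_force: [-0.1, 0.1, -2.1]
grip_width: 0.0665
```

Run:
```python
from h import *
o=get_obs();print(o['grip_width'],o['ft_force'])
w=Wrist(); cv2.imwrite('pics/w5.png',w.im)
s=Cam("side"); cv2.imwrite('pics/s5.png',s.im)
goto(.5165,-.0165,.36,46)
```

```text
0.06651176823129412 [-0.09491217  0.06368823 -2.07229792]
at [0.6438 0.2317 0.3563] yaw 64.04 tilt 0.29 -> shift [-0.2789 -0.0058 -0.0029] turn 0.3149
```

View pics/w5.png

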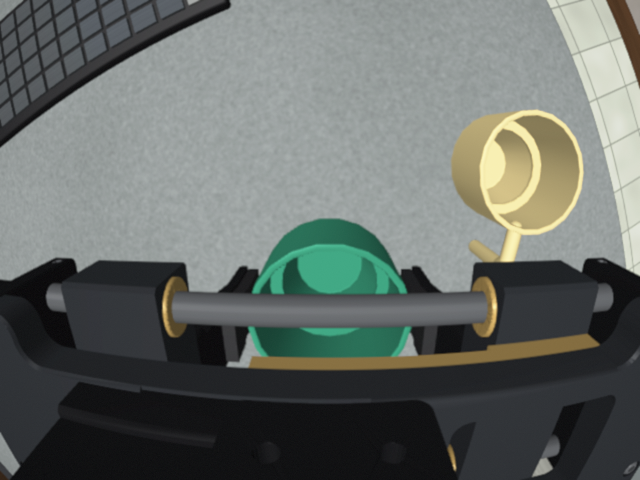

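View pics/s5.png

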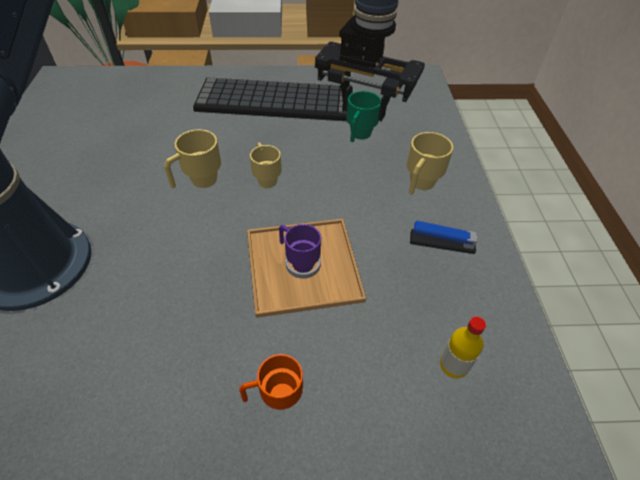

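Run:
```python
from h import *
goto(.4575,-.0777,.37,46)
```

```text
at [0.6438 0.2317 0.3563] yaw 64.04 tilt 0.29 -> shift [-0.3598 -0.0321 -0.0126] turn 0.3149
```

Emit:
servo_tool(
  steps=[0.05,-0.04,-0.004,-0.013,0.05,0.05,-0.09,-0.008,-0.013,0.1,0.05,-0.14,-0.012,-0.013,0.15,0.05,-0.19,-0.017,-0.013,0.2,0.05,-0.24,-0.021,-0.013,0.25,0.05,-0.29,-0.026,-0.013,0.3,0.05,-0.33,-0.03,-0.013,0.315,0.05,-0.36,-0.032,-0.013,0.315,0.05,-0.36,-0.032,-0.013,0.315,0.05,-0.36,-0.032,-0.013,0.315],
)

```text
time: 6.58
position: [0.4584, -0.0775, 0.371]
tool_rot: [0.921, 0.39, -0.0, -0.001]
ft_force: [-0.7, 0.6, -1.8]
grip_width: 0.0665
```

Run:
```python
from h import *
o=get_obs();print(o['grip_width'],o['ft_force'])
w=Wrist(); cv2.imwrite('pics/w6.png',w.im)
goto(.5165,-.0165,.36,46)
```

```text
0.06654988494621931 [-0.65500737  0.58554018 -1.78350621]
at [ 0.4586 -0.0772  0.3712] yaw 46.02 tilt 0.07 -> shift [ 0.0839 -0.0005  0.0112] turn 0.0004
```

View pics/w6.png

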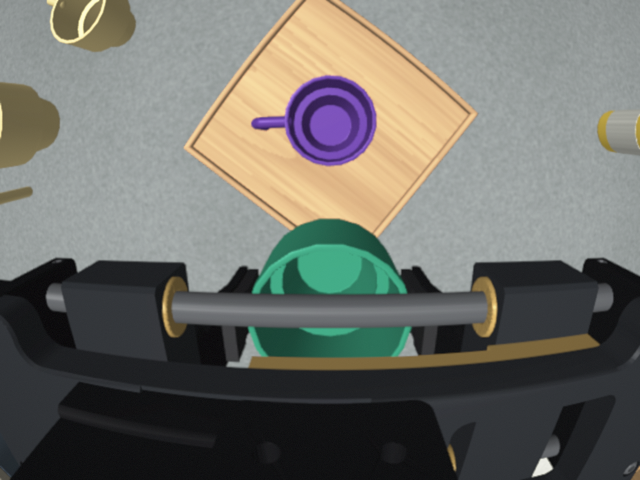

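Purple appears at (331,120) with its handle pointing straight left, square to the green handle, which hangs towards −x of the tool. Green sits upright in the pads. Now I'll measure purple and the held rim.

Run:
```python
from h import *
w=Wrist(); b=blob(w.mask("purple"),(331,120)); print((b>0).sum())
x,k,rm,hd=rim(w,b,.086); print("rim",x.round(4),k,round(rm*1e3,2),"cam",w.T[:3,3].round(3))
n_,l,st,ce=cv2.connectedComponentsWithStats(hd); i=1+np.argmax(st[1:,4])
H=w.plane(np.argwhere(l==i)[:,::-1],.07)[:,:2]-x[:2]; far=H[np.argmax(np.hypot(*H.T))]
print("handle",np.degrees(np.arctan2(*H.mean(0)[::-1])),np.hypot(*far))
# held rim: outer front edge points seen around (row 244) and side extremes
p,M,th=pose(); zr=p[2]-.2298+.08
for px in((331,244),(254,298),(411,298),(262,275),(403,275)):
    P=w.plane(px,zr)[0]; d=M.T@(P-p); print(px,(d*1e3).round(1))
goto(x[0],x[1],.36,46)
```

```text
6765
rim [ 0.5166 -0.0179  0.0319] 119 0.25 cam [ 0.506 -0.029  0.351]
handle 136.2262246577408 0.05909788211586395
(331, 244) [ 30.8   1.  149.8]
(254, 298) [  9.1 -28.6 149.8]
(411, 298) [  9.1  32.  149.8]
(262, 275) [ 18.7 -24.9 149.8]
(403, 275) [ 18.7  28.2 149.8]
at [ 0.4586 -0.0771  0.3713] yaw 46.06 tilt 0.05 -> shift [0.0828 0.0007 0.0113] turn 0.001
```

Emit:
servo_tool(
  steps=[0.05,0.04,0,0,0,0.05,0.084,-0.001,0,0,0.05,0.084,-0.001,0,0,0.05,0.084,-0.001,0.025,0,0.05,0.084,-0.001,0.045,0,0.05,0.084,-0.001,0.045,0,0.05,0.084,-0.001,0.045,0],
)

```text
time: 7.55
position: [0.516, -0.0167, 0.3272]
tool_rot: [0.92, 0.391, 0.0, 0.0]
ft_force: [0.2, 0.4, -1.7]
grip_width: 0.0663
```

Run:
```python
from h import *
o=get_obs();print(o['grip_width'],o['ft_force'])
w=Wrist(); s=Cam("side"); cv2.imwrite('pics/s7.png',cv2.resize(s.im[130:330,180:430],None,fx=3,fy=3,interpolation=cv2.INTER_CUBIC))
goto(.5165,-.0165,.2818,46)
```

```text
0.06627795406137803 [ 0.18070777  0.35158701 -1.69646861]
at [ 0.5162 -0.0168  0.3277] yaw 46.0 tilt 0.11 -> shift [ 0.0004 -0.      0.0459] turn 0.0
```

View pics/s7.png

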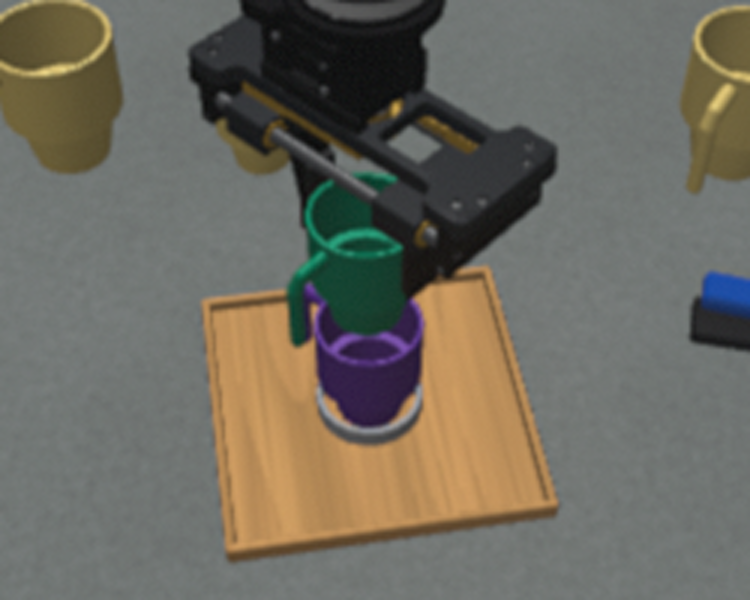

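Green's foot is centred over purple's mouth (367 against 370 in the crop). I'll lower it slowly and watch the force.

Emit:
servo_tool(
  steps=[0.05,0,0,0.012,0,0.05,0,0,0.022,0,0.05,0,0,0.03,0,0.05,0,0,0.036,0,0.05,0,0,0.041,0,0.05,0,0,0.044,0,0.05,0,0,0.044,0],
)

```text
time: 8.52
position: [0.5159, -0.0167, 0.2826]
tool_rot: [0.921, 0.391, -0.0, -0.0]
ft_force: [-0.3, -0.7, -1.6]
grip_width: 0.0665
```

Run:
```python
from h import *
o=get_obs();print(o['grip_width'],o['ft_force'])
goto(.5165,-.0165,.2818,46)
s=Cam("side"); cv2.imwrite('pics/s8.png',cv2.resize(s.im[130:330,180:430],None,fx=3,fy=3,interpolation=cv2.INTER_CUBIC))
```

```text
0.06645776744232854 [-0.25278552 -0.65571414 -1.58156621]
at [ 0.5159 -0.0167  0.2826] yaw 46.0 tilt 0.02 -> shift [0.0005 0.0003 0.0008] turn -0.0001
```

View pics/s8.png

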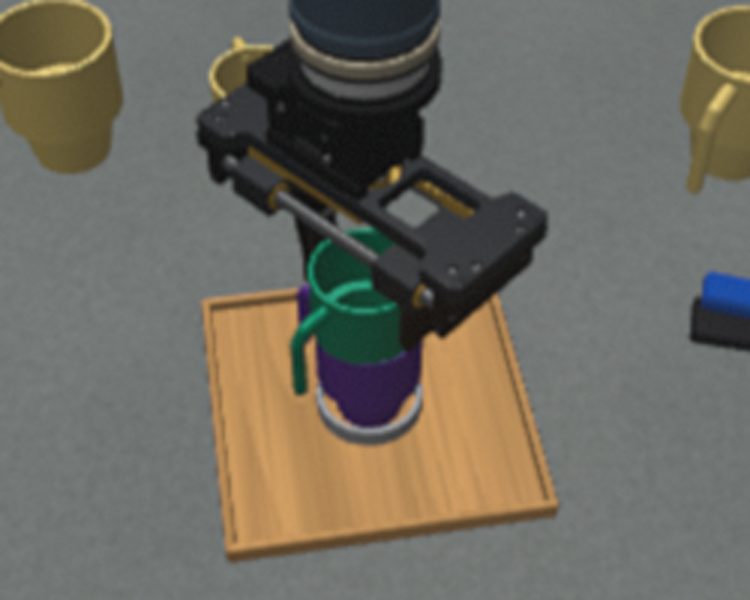

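Green is nearly seated and still carries no load, so I press on gently by another 2 mm.

Emit:
servo_tool(
  steps=[0.05,0,0,0.001,0,0.05,0,0,0.0015,0,0.05,0,0,0.002,0,0.05,0,0,0.002,0],
)

```text
time: 9.07
position: [0.516, -0.0166, 0.2817]
tool_rot: [0.92, 0.391, 0.0, 0.0]
ft_force: [-2.0, 0.5, 5.1]
grip_width: 0.0662
```

Seated contact: force is up by about 7 N at TCP height 0.2817, against 0.2818 expected. I'll release and rise.

Emit:
servo_tool(
  steps=[0.07,0,0,0,0,0.087,0,0,0,0,0.087,0,0,0,0,0.087,0,0,0,0,0.087,0,0,-0.03,0,0.087,0,0,-0.08,0,0.087,0,0,-0.13,0,0.087,0,0,-0.13,0],
)

```text
time: 10.07
position: [0.517, -0.0169, 0.4147]
tool_rot: [0.92, 0.391, 0.004, 0.003]
ft_force: [-0.1, -0.9, 0.1]
grip_width: 0.0873
```

Run:
```python
from h import *
o=get_obs();print(o['grip_width'],o['ft_force'])
s=Cam("side"); cv2.imwrite('pics/s9.png',cv2.resize(s.im[80:330,140:430],None,fx=2.4,fy=2.4,interpolation=cv2.INTER_CUBIC))
# hover for cream: handle 107 -> tool x = 107-180=-73? choose yaw with q6 small
print("q",o['q'].round(2))
c=np.array([.4405,.225]); goto(*c,.404,107)
```

```text
0.08725983463649505 [-0.07164918 -0.85841544  0.14571735]
q [-0.25  0.37  1.69  0.    1.07  0.52]
at [ 0.5162 -0.0167  0.4125] yaw 46.0 tilt 0.26 -> shift [ 0.1213 -0.2223  0.0079] turn -1.0646
```

View pics/s9.png

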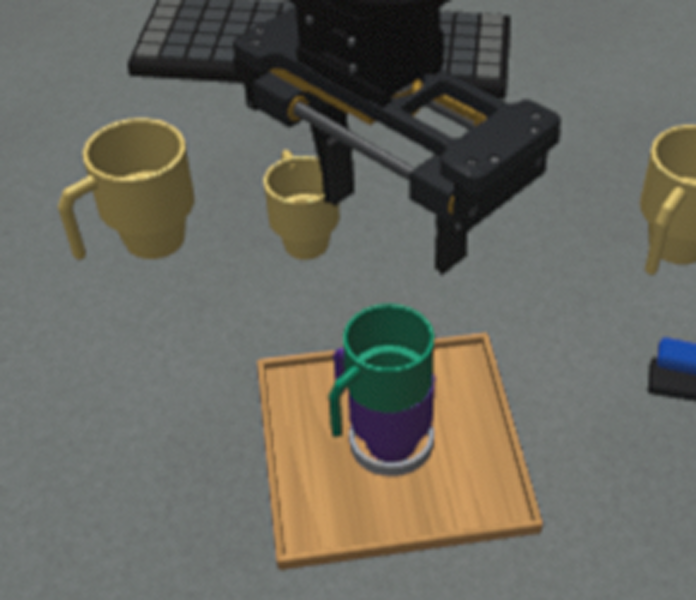

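Green is nested and level on purple, with its handle to the front left. Next I hover over the cream cup.

Emit:
servo_tool(
  steps=[0.087,0.121,-0.222,0,-1.065,0.087,0.121,-0.222,0,-1.065,0.087,0.121,-0.222,0,-1.065,0.087,0.121,-0.222,0,-1.065,0.087,0.121,-0.222,0,-1.065,0.087,0.121,-0.222,0,-1.065,0.087,0.121,-0.222,0,-1.065,0.087,0.121,-0.222,0,-1.065],
)

```text
time: 11.12
position: [0.4401, 0.2243, 0.4098]
tool_rot: [0.596, 0.803, -0.001, -0.001]
ft_force: [-0.1, -0.7, 0.6]
grip_width: 0.0868
```

Run:
```python
from h import *
w=Wrist(); cv2.imwrite('pics/w10.png',w.im)
p,M,th=pose(); print(p,th)
b=blob(w.mask("cream"),(331,215)); print((b>0).sum())
x,k,rm,hd=rim(w,b,.08); print("rim",x.round(4),k,round(rm*1e3,2),"cam",w.T[:3,3].round(3))
n_,l,st,ce=cv2.connectedComponentsWithStats(hd); i=1+np.argmax(st[1:,4]); print(st[i])
H=w.plane(np.argwhere(l==i)[:,::-1],.06)[:,:2]-x[:2]; far=H[np.argmax(np.hypot(*H.T))]
print("handle",np.degrees(np.arctan2(*H.mean(0)[::-1])),np.degrees(np.arctan2(*far[::-1])),np.hypot(*far))
```

```text
[0.44025802 0.22426639 0.41003439] 106.89860194471783
4935
rim [0.4399 0.2234 0.0322] 96 0.23 cam [0.421 0.289 0.39 ]
[324 151  10  27 252]
handle 107.74615492499723 108.78421396121409 0.06004922917170911
```

View pics/w10.png

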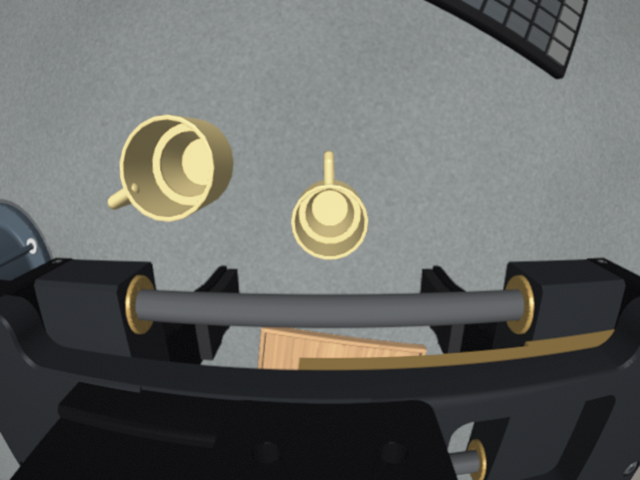

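Cream is centred at (330,220) with its handle straight up the picture (108°), and its measured radius is 32 mm, which fits. I'll descend and grasp.

Emit:
servo_tool(
  steps=[0.087,0,0,0.05,-0.019,0.087,0,0,0.1,-0.019,0.087,0,0,0.14,-0.019,0.087,0,0,0.165,-0.019,0.087,0,0,0.177,-0.019,0.087,0,0,0.178,-0.019,0.087,0,0,0.178,-0.019],
)

```text
time: 12.05
position: [0.4407, 0.2246, 0.2335]
tool_rot: [0.587, 0.809, 0.001, 0.001]
ft_force: [-0.2, -0.6, 0.7]
grip_width: 0.0868
```

Emit:
servo_tool(
  steps=[0.06,0,0,0,0,0.05,0,0,0,0,0.05,0,0,0,0,0.05,0,0,0,0,0.05,0,0,0,0],
  force=20,
)

```text
time: 12.68
position: [0.4402, 0.2246, 0.2332]
tool_rot: [0.587, 0.81, 0.0, 0.0]
ft_force: [-1.4, 0.2, 5.6]
grip_width: 0.0667
```

Emit:
servo_tool(
  steps=[0.05,0,0,-0.03,0,0.05,0,0,-0.08,0,0.05,0,0,-0.13,0,0.05,0,0,-0.17,0,0.05,0,0,-0.17,0,0.05,0,0,-0.17,0],
)

```text
time: 13.42
position: [0.4396, 0.2244, 0.4016]
tool_rot: [0.587, 0.81, -0.001, -0.001]
ft_force: [-0.6, 0.0, -2.2]
grip_width: 0.0665
```

Run:
```python
from h import *
o=get_obs();print(o['grip_width'],o['ft_force'])
goto(.578,-.076,.403,136)
```

```text
0.06653094976129893 [-0.62890203  0.01237068 -2.15703632]
at [0.4396 0.2244 0.4016] yaw 108.11 tilt 0.15 -> shift [-0.3285  0.0382 -0.0016] turn -0.4868
```

Emit:
servo_tool(
  steps=[0.05,-0.04,0.005,0,-0.08,0.05,-0.08,0.009,0,-0.16,0.05,-0.13,0.015,0,-0.24,0.05,-0.18,0.021,0,-0.32,0.05,-0.23,0.027,0,-0.4,0.05,-0.28,0.033,0,-0.487,0.05,-0.31,0.036,0,-0.487,0.05,-0.328,0.038,0,-0.487,0.05,-0.328,0.038,0,-0.487,0.05,-0.328,0.038,0,-0.487],
)

```text
time: 14.68
position: [0.5776, -0.0742, 0.4019]
tool_rot: [0.374, 0.927, 0.0, -0.001]
ft_force: [0.3, 0.4, -2.5]
grip_width: 0.0667
```

Run:
```python
from h import *
o=get_obs();print(o['grip_width'],o['ft_force'])
w=Wrist(); cv2.imwrite('pics/w11.png',w.im); t=Cam("top"); cv2.imwrite('pics/t11.png',t.im)
p,M,th=pose(); print(p,th)
b=blob(w.mask("green"),(331,130)); print((b>0).sum())
x,k,rm,hd=rim(w,b,.132); print("rim",x.round(4),k,round(rm*1e3,2),"cam",w.T[:3,3].round(3))
n_,l,st,ce=cv2.connectedComponentsWithStats(hd); i=1+np.argmax(st[1:,4]); print(st[i])
H=w.plane(np.argwhere(l==i)[:,::-1],.116)[:,:2]-x[:2]; far=H[np.argmax(np.hypot(*H.T))]
print("handle",np.degrees(np.arctan2(*H.mean(0)[::-1])),np.degrees(np.arctan2(*far[::-1])),np.hypot(*far))
goto(*x[:2],p[2],136)
```

```text
0.06671242884424194 [ 0.25574665  0.38875873 -2.49947983]
[ 0.57774264 -0.0739738   0.40254319] 136.0944783440803
7364
rim [ 0.5159 -0.0191  0.0327] 135 1.06 cam [ 0.53  -0.027  0.382]
[243 115  32  14 325]
handle -135.40716824818216 -135.6166664971322 0.05900726133964259
at [ 0.5777 -0.074   0.4025] yaw 136.09 tilt 0.08 -> shift [ 0.0826 -0.0033  0.0001] turn 0.0016
```

View pics/w11.png

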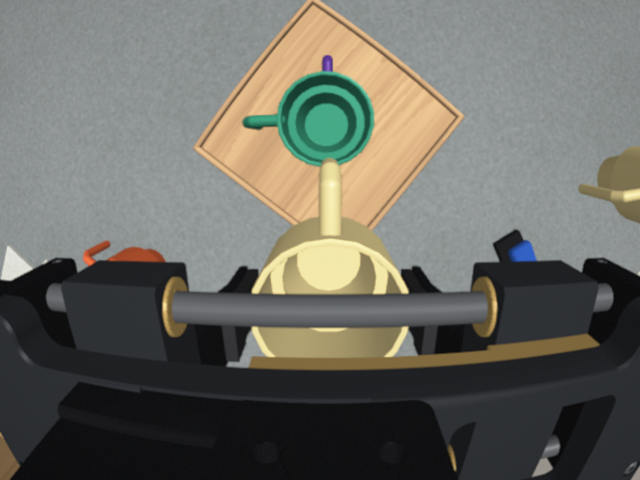

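Run:
```python
from h import *
w=Wrist(); p,M,th=pose(); zr=p[2]-.2332+.08
for px in((331,239),(253,298),(411,298),(262,275),(403,275)):
    P=w.plane(px,zr)[0]; d=M.T@(P-p); print(px,(d*1e3).round(1))
```

```text
(331, 239) [ 31.7   0.8 153.2]
(253, 298) [  7.5 -30.  153.2]
(411, 298) [  7.5  32.6 153.2]
(262, 275) [ 17.3 -25.8 153.2]
(403, 275) [ 17.3  28.7 153.2]
```

Emit:
servo_tool(
  steps=[0.05,0.04,-0.002,0,0,0.05,0.084,-0.004,0,0,0.05,0.084,-0.004,0,0,0.05,0.084,-0.004,0.015,0,0.05,0.084,-0.004,0.028,0,0.05,0.084,-0.004,0.028,0,0.05,0.084,-0.004,0.028,0],
)

```text
time: 15.7
position: [0.5156, -0.0203, 0.3743]
tool_rot: [0.375, 0.927, -0.0, -0.0]
ft_force: [0.6, 0.0, -1.7]
grip_width: 0.0668
```

Run:
```python
from h import *
o=get_obs();print(o['grip_width'],o['ft_force'])
s=Cam("side"); cv2.imwrite('pics/s12.png',cv2.resize(s.im[100:300,180:430],None,fx=3,fy=3,interpolation=cv2.INTER_CUBIC))
goto(.516,-.018,.3312,136)
```

```text
0.06683581291453147 [ 0.63157576  0.03118909 -1.66732961]
at [ 0.5156 -0.0203  0.3747] yaw 135.98 tilt 0.01 -> shift [0.0013 0.0019 0.0435] turn -0.0003
```

View pics/s12.png

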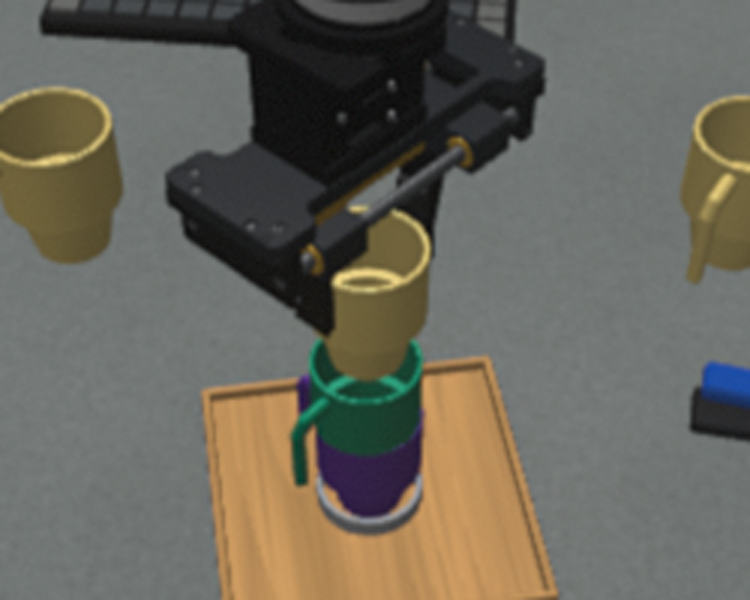

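Cream's foot (about 368) is over green's mouth (366). I'll lower it slowly with a 1 mm centring correction.

Emit:
servo_tool(
  steps=[0.05,0.001,0.001,0.012,0,0.05,0.001,0.001,0.022,0,0.05,0.001,0.001,0.03,0,0.05,0.001,0.001,0.036,0,0.05,0.001,0.001,0.04,0,0.05,0.001,0.001,0.042,0,0.05,0.001,0.001,0.042,0],
)

```text
time: 16.62
position: [0.5151, -0.0185, 0.3328]
tool_rot: [0.375, 0.927, 0.0, 0.0]
ft_force: [-0.1, 0.1, -1.7]
grip_width: 0.0667
```

Emit:
servo_tool(
  steps=[0.05,0,0,0.001,0,0.05,0,0,0.0015,0,0.05,0,0,0.002,0,0.05,0,0,0.002,0],
)

```text
time: 17.12
position: [0.5153, -0.0185, 0.3312]
tool_rot: [0.375, 0.927, 0.0, 0.001]
ft_force: [-0.0, -0.1, 2.0]
grip_width: 0.0665
```

Run:
```python
from h import *
o=get_obs();print(o['grip_width'],o['ft_force'])
s=Cam("side"); cv2.imwrite('pics/s13.png',cv2.resize(s.im[100:300,180:430],None,fx=3,fy=3,interpolation=cv2.INTER_CUBIC))
goto(.516,-.018,.3312,136)
```

```text
0.06645198802843798 [-0.00800673 -0.12681674  2.03744606]
at [ 0.5153 -0.0185  0.3312] yaw 136.01 tilt 0.06 -> shift [-0.0002  0.0008  0.    ] turn 0.0001
```

View pics/s13.png

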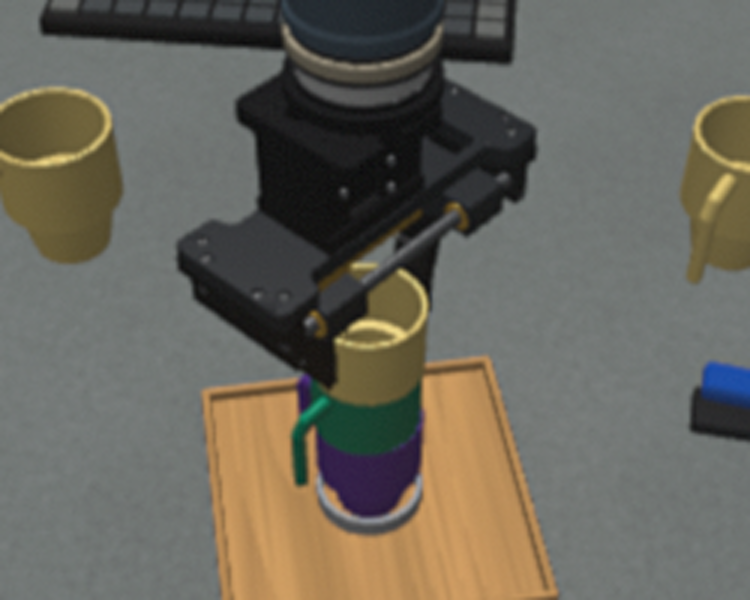

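Contact is at TCP height 0.3312, exactly as expected, with about 4 N of load. I'll release and rise.

Emit:
servo_tool(
  steps=[0.07,0,0,0,0,0.087,0,0,0,0,0.087,0,0,0,0,0.087,0,0,0,0,0.087,0,0,-0.02,0,0.087,0,0,-0.05,0,0.087,0,0,-0.09,0,0.087,0,0,-0.09,0],
)

```text
time: 18.18
position: [0.516, -0.0187, 0.4237]
tool_rot: [0.375, 0.927, 0.0, 0.004]
ft_force: [0.8, -0.8, -0.8]
grip_width: 0.087
```

Emit:
servo_tool(
  steps=[0.087,-0.05,0,0,0,0.087,-0.11,0,0,0,0.087,-0.16,0,0,0,0.087,-0.18,0,0,0,0.087,-0.18,0,0,0,0.087,-0.18,0,0,0],
)

```text
time: 18.92
position: [0.6437, -0.1427, 0.4197]
tool_rot: [0.374, 0.927, 0.0, -0.002]
ft_force: [-0.5, 0.1, -0.4]
grip_width: 0.0867
```

Run:
```python
from h import *
o=get_obs();print(o['grip_width'],o['ft_force'],o['position'])
s=Cam("side"); cv2.imwrite('pics/s14.png',s.im); t=Cam("top"); cv2.imwrite('pics/t14.png',t.im)
cv2.imwrite('pics/s14c.png',cv2.resize(s.im[120:320,180:430],None,fx=3,fy=3,interpolation=cv2.INTER_CUBIC))
for cam,pt in ((t,(345,235)),(s,(300,225))):
    b=blob(cam.mask("cream"),pt); x,k,rm,hd=rim(cam,b,.178); print((b>0).sum(),x.round(4),k,round(rm*1e3,2))
    b=blob(cam.mask("orange"),(466,260) if cam is t else (280,380)); print("orange",rim(cam,b,.08)[0].round(4))
```

```text
0.08670027507088966 [-0.47155755  0.05519565 -0.35788928] [ 0.643741   -0.1427032   0.41965726]
5278 [0.5101 0.0181 0.033 ] 0 nanh.py:36: RuntimeWarning: Mean of empty slice.
  return s.x,k.sum(),np.sqrt((s.fun**2).mean()),b&~cv2.dilate(body,np.ones((3,3)))
  ret = ret.dtype.type(ret / rcount)
Traceback (most recent call last):
  File "h.py", line 21, in blob
    i=min((i for i in range(1,n) if st[i,4]>150),key=lambda i:np.hypot(*(ce[i]-near)))
ValueError: min() iterable argument is empty
```

View pics/s14c.png

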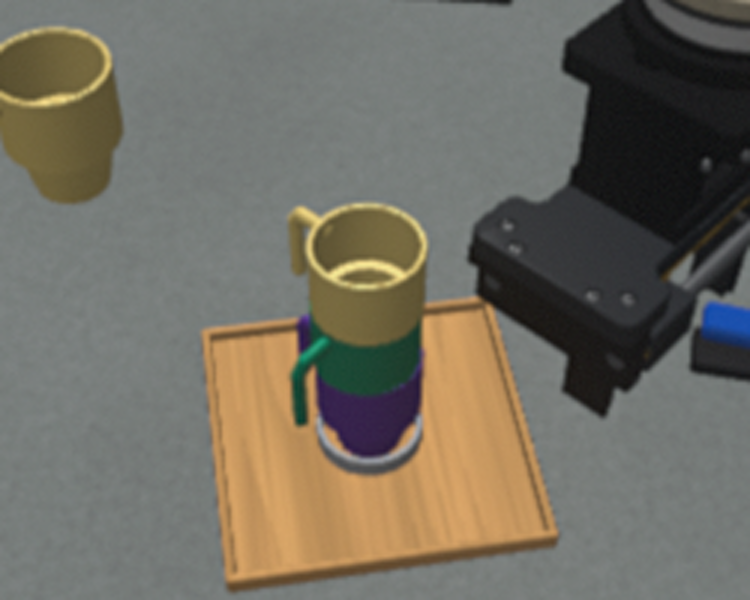

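View pics/t14.png

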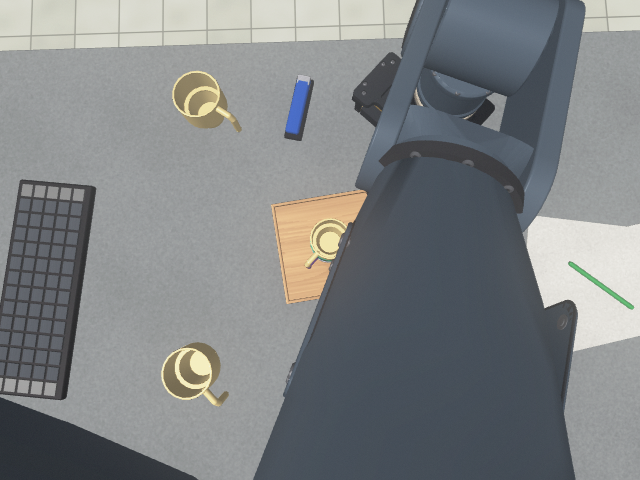

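The side view shows three stacked cups, level and seated. The top view is blocked by the arm, so I check numbers in the side view instead.

Run:
```python
from h import *
s=Cam("side"); w=Wrist(); cv2.imwrite('pics/w15.png',w.im)
b=blob(s.mask("cream"),(302,213)); x,k,rm,hd=rim(s,b,.178); print("cream@.178",(b>0).sum(),x.round(4),k,round(rm*1e3,2))
b=blob(s.mask("orange"),(280,380)); print("orange",rim(s,b,.08)[0].round(4),"before .4806 -.2709")
# predicted shoulder rows (front of body) on the axis for seated heights
c=np.array([.517,-.018]); n=s.T[:2,3]-c; n/=np.linalg.norm(n); f=c+.033*n
print("predicted front seams", s.proj([[*f,.132],[*f,.086]]).round(1))
col=int(round(s.proj([[*f,.132]])[0,0])); 
for nm in("cream","green","purple"):
    r=np.where(s.mask(nm)[:,col])[0]; r=r[(r>180)&(r<300)]; print(nm,r.min(),r.max())
```

```text
cream@.178 8746 [ 0.5183 -0.1078  0.0296] 28 2.49
orange [ 0.4806 -0.2709  0.032 ] before .4806 -.2709
predicted front seams [[301.8 234.7]
 [302.  252. ]]
cream 188 299
green 236 251
purple 252 271
```

View pics/w15.png

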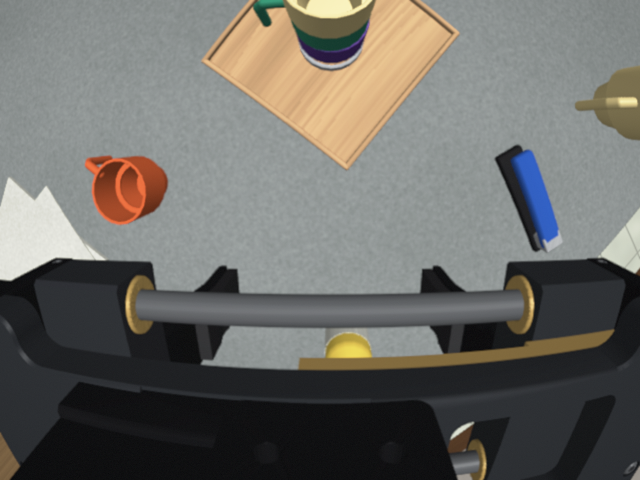

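The seams are at rows 236 and 252, against 234.7 and 252 predicted for fully seated cups. Orange has not moved, and the wrist view shows the gripper clear, with no force on it. The cream rim fit is invalid because its colour mask merged with the tray, but the seam check covers seating. Handing in.

```bash
python3 -c "
from rig import hand_in; print(hand_in())"
```

```text
the job is handed in; nothing more can be done
None
```

The green cup is nested in the purple cup in its holder, and the smallest cream cup is nested in the green one. The stack is released with the gripper well clear, and I handed the job in at about 19 s; no verdict is reported.

- **Seating:** Both cups seated at the expected heights, within 0.1 mm for green and matching for cream. In the last side view the seams are at rows 236 and 252, against 234.7 and 252 predicted, and the stack stands level.
- **Handles:** They point to about 136° for purple, −135° for green and 136° for cream, so each is about 90° from the one below. The cream angle comes from the tool's yaw at release and was not measured again afterwards.
- **Orange cup:** The side view gives the same position as before, (0.4806, −0.2709).
- **Failed checks:** The arm blocked the final top view of the stack. The final cream rim fit was unusable because its colour mask merged with the tray, so seating and uprightness rest on the seam rows, the contact heights and the side picture.
- **Disagreements:** The cameras differed by 2–4 mm on the cup positions, which was within the fit's tolerance.

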